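# Stack the full block totes, nest the empty ones

## Robot

A 7-joint arm with a two-finger parallel gripper is mounted at the origin on the work surface. World frame = base frame: x ahead of the robot, y to its left, z up, the work surface at z = 0. Lengths are in m, angles in rad, forces in N, time in s.
With the tool pointing down it reaches from about 0.4 to 0.925 m from the base axis. Payload 5.6 kg.
Tool frame: the origin (TCP) lies midway between the tips of the shut fingers; the grasp point (between the pads) lies 19 mm behind it; z points along the fingers, x is the direction in which the jaws open and shut, and the axes are right-handed (so a half turn about z gives the same grasp; the last joint's range is limited). The gripper opens to 85 mm and grips with 20 to 120 N. Pads are 22 mm wide; open, the fingers measure 114 mm over their backs; the gripper's body (76 mm by 85 mm) begins 54 mm behind the grasp point. The pads swing forward as they close: fully open they stand 13 mm farther back than shut.
Start: joints at [-1.32, 0.468, -0.012, 1.603, 0.006, 1.071, -0.056], TCP at [0.188, 0.622, 0.231] pointing down, gripper open.
Joint ranges: [-2.53, 2.53], [-0.31, 2.02], [-1.57, 1.55], [0.28, 2.44], [-1.29, 4.43], [0.15, 1.84], [-2.92, 2.92]. Speed limits (rad/s): [2.57, 2.57, 3.14, 3.14, 3.14, 3.14, 3.14].

## Interface

Orientations are given as a unit quaternion [w, x, y, z].
In Python, from station import ctrl gives the robot as it stands.
- The arm moves only by the tool step_arm, never from a script. Its argument "moves" is one flat list of numbers, 5 for each row, row after row: the opening in per cent of the stroke, from 0 (shut) to 100 (fully open), then the shift along the tool's x, y, z in m, then the turn about the tool's z in rad. In form: [grip, tx, ty, tz, yaw, grip, tx, ty, tz, yaw, ...]. A call has 1 to 5 rows; each row is the pose to reach, as a shift and turn from the pose commanded when the call began, along the tool's axes at that moment; what a row does not reach only later rows make up. A row lasts 1/8 s, in which the tool goes at most 62.5 mm and 10.7 degrees, less where a joint would pass 70% of its speed; a pose out of reach is approached as far as the arm can. A call with a gripper value outside its range is refused whole. The fingers move at their own pace and stop on an object; "squeeze" is the grip in N (left out, the last holds). Time passes only in rows, so rows that repeat a pose let the fingers close. It gives the time, the measured TCP pose, the force and the opening at its end, in the units of the state.
- ctrl.observe(): the state, without advancing time (a new reading comes with each control period).
- ctrl.camera(name): name is "scene" or "side" or "wrist"; returns (picture, depth): 480x640x3 uint8, blue, green, red; 480x640 float32, m along the optical axis (not along the pixel's ray), 0 where there is no reading.
- ctrl.camera_model(name): a dict with "K" (3x3 intrinsics, pixels), "k1" (the pictures are not rectified: a ray, as slopes to the right and down, at radius r is drawn at 1 + k1 r^2 times it, then the intrinsics apply), "cam_to_world" (4x4, takes a point from camera to world coordinates). Camera axes: x right, y up, looking along -z (the intrinsics and any distortion apply to the point x, -y, -z); pixel columns grow to the right and rows downward; lengths in m; the calibration is good to about 2 mm. A picture is of the moment at which its call begins: read the wrist's pose just before it. camera_model takes no time and is no camera call; for the wrist camera it gives the pose at the moment of the call.
- ctrl.close_job(): hands the job in, once; it reports no verdict.
The state is a dict: "time": time; "joint_positions": joint angles; "qvel": joint speeds; "effort": joint torques, N m; "eef_pos": TCP position; "ee_rot": TCP orientation; "wrist_force": force on the tool from outside, world axes, zero at the start; "wrist_torque": the same for the moment, N m; "opening": opening from 0.0 (shut) to 1.0 (fully open).
Only numpy, scipy, OpenCV 4.12 (cv2) and the standard library are available. Lean on these libraries where they do the work, as an engineer would, in place of code of your own. Each camera call takes 0.05 s, during which the arm holds its last target. There are 200 camera calls.

## Task

Tidy the four block totes on the archive bench into two piles, each with its lower tote standing flat on the bench: stack the two filled ones end for end, so that the upper stands squarely on the lower one's ledges and not on its blocks, and nest the two empty ones the same way round, one fully down inside the other. Either tote of a pair may be the upper one. Keep the filled totes level, lower one onto the other gently rather than letting it drop, and leave everything else on the bench where it is.

Things in the scene. Friction and masses are not known exactly. Their poses are not given: they have to be found in the camera images.
- full_a: Filled stack-nest tote of cream plastic, open on top, 172 x 68 mm over the rim, 60 mm high, walls tapering to a 151 x 47 mm base. A fixed row of 12 off-white cassettes stands in it, tops 40 mm up; 0.3 kg. Origin: centre of the underside; z up; +x (long axis) is the label end, where a 40 mm wide lip sticks out 12 mm at rim height over a paper card. All four totes have this shape and these axes.
- full_b: The other filled tote, the same shape, contents and axes as full_a. On every tote the rim is a 22 mm deep skirt with upright outer faces (height 38 to 60 mm, 68 mm apart across y, 4 mm thick): the place to grip it, across its middle. Stacked, turned end for end (+x ends opposite), the upper stands on the lower's ledges: origins in line, the upper's 54 mm higher; side play about 2 mm.
- empty_a: Empty tote, the same shape and axes as full_a without the cassettes, 0.14 kg. Inside every tote, 6 mm below the rim, are the stacking ledges: one in the middle of the +x end, two in the corners of the -x end. Below a ledge the end wall is set in like a column, and the base is notched to match.
- empty_b: The other empty tote, same as empty_a. Nested, with its +x end the same way as the lower's, a tote drops inside until its skirt rests on the lower's rim: origins in line, the upper's 22 mm higher; side play about 1 mm when home, more on the way in, and the tapered walls guide it. Gripped fingertips should then stay within 20 mm below the upper rim, to clear the lower rim.
- slide_box: Bystander, to be left alone: closed dark grey slide box 87 x 102 x 35 mm. Origin: centre of the underside, z up.
- mailer: Bystander, to be left alone: flat plastic slide mailer 32 x 82 x 9 mm. Origin: centre of the underside, z up.
- loupe: Bystander, to be left alone: black stand magnifier, 58 mm across, 44 mm high. Origin: centre of the underside, z up.
- marker: Bystander, to be left alone: marker pen lying flat, 17 x 118 x 14 mm, long along y. Origin: centre of the underside, z up.
- bottle: Bystander, to be left alone: white bottle, 54 mm across, 120 mm high. Origin: centre of the underside, z up.
- pen_cup: Bystander, to be left alone: dark steel pen cup, 72 mm across, 135 mm high with its pens. Origin: centre of the underside, z up.

How it is judged:
By the outcome, as a careful person would: the job done as asked, in the order asked, and still so for the second after the job is handed in, with the robot touching nothing.
It also fails if it takes over 72 s, if anything falls off the work surface, if the arm or the gripper's body presses on something with over 40 N, if the wrist force passes 120 N, or if a joint passes its speed limit or range.

## Working session

There is one attempt and no reset: what is moved stays moved. The work goes in short steps, Python scripts to look and compute and a tool call to move; the robot and the scene stay as the last step left them, time stands still between calls to the robot, and variables do not carry over. Pictures are saved under pics/ and viewed, about 8 in all and at most 12, crops included, and the job is handed in when it is done.

Besides the shell and the picture viewer there is one more tool, called after "Emit:" as name(argument=value, ...) on one line, values as JSON. step_arm: Moves the arm, as the interface text tells. Its arguments: {"type":"object","properties":{"moves":{"type":"array"},"squeeze":{"type":"number"}},"required":["moves"]}

```bash
ls; mkdir -p pics
cat > h.py <<'E'
import numpy as np, cv2
from station import ctrl
def und(m,uv):
    K=np.array(m["K"]);uv=np.atleast_2d(uv).astype(float)
    d=(uv-[K[0,2],K[1,2]])/[K[0,0],K[1,1]]
    s=d.copy()
    for _ in range(20): s=d/(1+m["k1"]*(s**2).sum(1,keepdims=True))
    return s
def atz(m,uv,z):
    s=und(m,uv);T=np.array(m["cam_to_world"])
    r=np.c_[s[:,0],-s[:,1],-np.ones(len(s))]@T[:3,:3].T
    o=T[:3,3]; return o+r*((z-o[2])/r[:,2])[:,None]
def cloud(m,D):
    h,w=D.shape;v,u=np.mgrid[:h,:w];s=und(m,np.c_[u.ravel(),v.ravel()]);d=D.ravel()[:,None]
    T=np.array(m["cam_to_world"]);P=np.c_[s[:,:1]*d,-s[:,1:]*d,-d]@T[:3,:3].T+T[:3,3]
    P[D.ravel()==0]=np.nan;return P.reshape(h,w,3)
E
python3 - <<'E'
from h import *
for n in("scene","side"):
    m=ctrl.camera_model(n);I,D=ctrl.camera(n);cv2.imwrite(f"pics/{n}0.png",I);np.savez(f"{n}0.npz",I=I,D=D)
    print(n,np.array(m["K"]).tolist(),m["k1"],np.round(m["cam_to_world"],3).tolist())
print(ctrl.observe())
E
```

```text
pics
scene [[524.6911252966423, 0.0, 323.22725941105836], [0.0, 524.6911252966423, 235.07243178527494], [0.0, 0.0, 1.0]] -0.12899174859688978 [[-0.789, -0.368, 0.492, 1.245], [0.614, -0.494, 0.615, 0.82], [0.016, 0.788, 0.616, 0.867], [0.0, 0.0, 0.0, 1.0]]
side [[539.5396756853237, 0.0, 327.39879953462537], [0.0, 539.5396756853237, 237.9882096394809], [0.0, 0.0, 1.0]] -0.11776781759487222 [[0.851, 0.408, -0.33, 0.192], [-0.525, 0.652, -0.547, -0.61], [-0.008, 0.639, 0.769, 0.893], [0.0, 0.0, 0.0, 1.0]]
{'time': 0.1, 'joint_positions': array([-1.31998881,  0.46830704, -0.01155326,  1.60352003,  0.00599338,
        1.07142682, -0.05631112]), 'qvel': array([ 0.0009039 , -0.00213933,  0.00053832, -0.000543  , -0.00060302,
        0.00075888,  0.00048041]), 'effort': array([ 6.79753848e-04, -5.33516514e+01,  2.13266141e-02, -2.51965964e+01,
        1.14595372e-02,  4.25796490e-03,  1.17084292e-05]), 'eef_pos': array([0.18818389, 0.62163701, 0.2304267 ]), 'ee_rot': array([ 5.36914338e-04,  8.03030383e-01,  5.95937532e-01, -6.11453177e-04]), 'wrist_force': array([-0.07881382, -0.602619  ,  0.71320516]), 'wrist_torque': array([-0.00089123,  0.04132771, -0.0330029 ]), 'opening': 1.0004702182145944}
```

View pics/scene0.png

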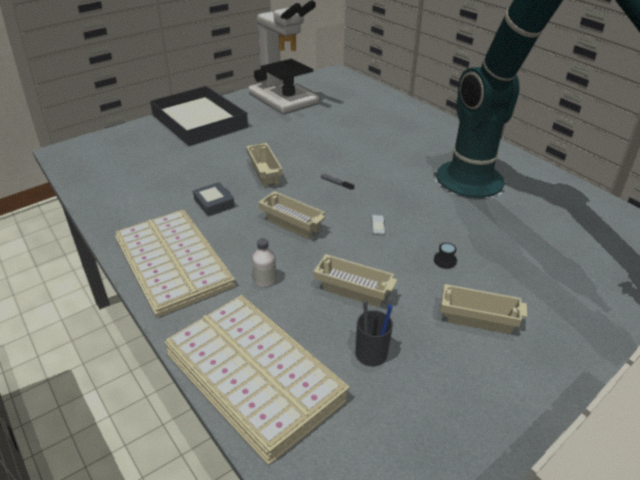

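View pics/side0.png

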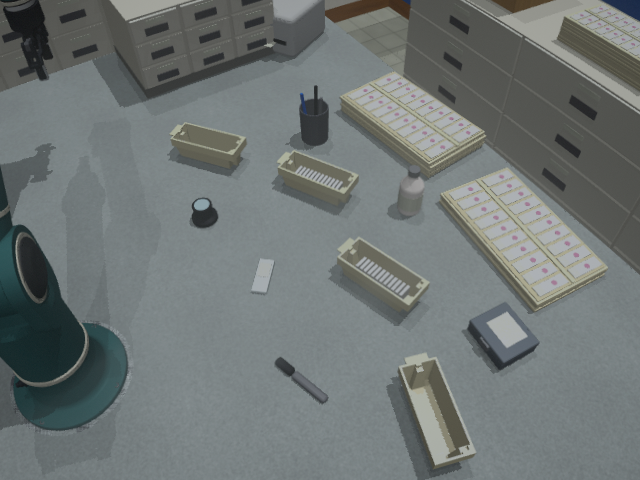

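The scene image shows the empties at (265,163) and (483,307) and the fulls at (292,213) and (355,280). The lips are visible in both views. I'll fit poses from the depth data.

```bash
cat > loc.py <<'E'
from h import *
from scipy.optimize import least_squares
def rimpts(n,I,D,m,zl=.052,zh=.068):
    P=cloud(m,D); 
    hsv=cv2.cvtColor(I,cv2.COLOR_BGR2HSV)
    k=(P[...,2]>zl)&(P[...,2]<zh)&(np.hypot(P[...,0],P[...,1])>.25)&(np.hypot(P[...,0],P[...,1])<1.1)
    return P[k]
def sdf(p,c,a,hx,hy):
    q=(p-c)@np.array([[np.cos(a),-np.sin(a)],[np.sin(a),np.cos(a)]])
    return q
def fit(p,c0,a0):
    # rim band: outer 172x68, mid band 168x64 + lip
    def res(x,s=False):
        q=sdf(p,x[:2],x[2],0,0)
        d=np.abs(q)-[.084,.032]
        ring=np.where((d>0).all(1),np.hypot(*d.T),np.abs(d.max(1)))
        lip=np.maximum(np.maximum(np.abs(q[:,0]-.092)-.006,np.abs(q[:,1])-.02),0)
        return np.maximum(np.minimum(ring-.002,lip),0)
    best=None
    for f in (0,np.pi):
        for da in(-.1,.1):
            r=least_squares(res,[*c0,a0+f+da],loss='soft_l1',f_scale=.002)
            if best is None or r.cost<best.cost: best=r
    return best.x,best.cost/len(p)*1e6
E
python3 - <<'E'
from loc import *
from scipy.cluster.hierarchy import fcluster
allp={}
for n in("scene","side"):
    f=np.load(n+"0.npz");m=ctrl.camera_model(n);p=rimpts(n,f['I'],f['D'],m)
    allp[n]=p
    g=np.zeros((240,240),np.uint8); i=np.round((p[:,:2]+1.2)/.01).astype(int); g[i[:,0].clip(0,239),i[:,1].clip(0,239)]=1
    nl,L=cv2.connectedComponents(g); l=L[i[:,0].clip(0,239),i[:,1].clip(0,239)]
    for k in range(1,nl):
        q=p[l==k]
        if len(q)<60: continue
        r=cv2.minAreaRect(q[:,:2].astype(np.float32)); 
        e=max(r[1]); 
        s=f"{n} n{len(q)} c{np.round(r[0],3)} sz{np.round(r[1],3)}"
        if .13<e<.22:
            b=cv2.boxPoints(r);v=b[1]-b[0] if np.linalg.norm(b[1]-b[0])>np.linalg.norm(b[2]-b[1]) else b[2]-b[1]
            x,c=fit(q[:,:2],r[0],np.arctan2(v[1],v[0])); s+=f" FIT {np.round(x,4)} {c:.2f} z{np.percentile(q[:,2],[5,50,95]).round(4)}"
        print(s)
E
```

```text
scene n89 c[-0.819 -0.671] sz[0.031 0.16 ] FIT [-0.8463 -0.6773 -1.5903] 3.85 z[0.0527 0.0593 0.0673]
scene n507 c[-0.819 -0.113] sz[0.579 0.037]
scene n62 c[ 0.156 -0.926] sz[0.031 0.089]
scene n82 c[ 0.131 -0.815] sz[0.049 0.052]
scene n282 c[ 0.498 -0.867] sz[0.326 0.246]
scene n847 c[0.464 0.413] sz[0.075 0.184] FIT [0.4673 0.4079 2.2197] 0.95 z[0.0525 0.0577 0.0615]
scene n278 c[ 0.509 -0.404] sz[0.192 0.07 ] FIT [ 0.5087 -0.4063  1.2776] 1.04 z[0.0526 0.0578 0.0619]
scene n468 c[ 0.592 -0.129] sz[0.075 0.191] FIT [ 0.5949 -0.1332  1.8727] 0.77 z[0.0527 0.057  0.0607]
scene n733 c[0.628 0.17 ] sz[0.075 0.183] FIT [0.6308 0.1666 2.0862] 1.01 z[0.0526 0.0577 0.0616]
scene n121 c[0.705 0.319] sz[0.031 0.057]
scene n174 c[0.736 0.348] sz[0.027 0.066]
scene n116 c[0.78 0.02] sz[0.03  0.054]
scene n2065 c[0.947 0.24 ] sz[0.185 0.331]
side n687 c[0.465 0.409] sz[0.076 0.189] FIT [0.4687 0.4019 2.2229] 1.03 z[0.0527 0.058  0.0621]
side n842 c[0.572 0.762] sz[0.237 0.565]
side n1573 c[ 0.512 -0.406] sz[0.186 0.071] FIT [ 0.5092 -0.4114  1.2682] 1.34 z[0.053  0.0597 0.0629]
side n1155 c[ 0.596 -0.133] sz[0.072 0.186] FIT [ 0.5968 -0.1394  1.8694] 1.03 z[0.053  0.0595 0.063 ]
side n813 c[0.629 0.167] sz[0.074 0.188] FIT [0.6317 0.1604 2.0639] 0.95 z[0.0527 0.058  0.0617]
side n145 c[0.714 0.311] sz[0.036 0.07 ]
side n65 c[0.739 0.35 ] sz[0.021 0.045]
side n139 c[ 0.766 -0.007] sz[0.032 0.053]
side n1926 c[0.945 0.23 ] sz[0.193 0.331]
```

```bash
cat >> h.py <<'E'
def go(p=None,ang=None):
    s=ctrl.observe();w,x,y,z=s["ee_rot"]
    from scipy.spatial.transform import Rotation as R
    Rm=R.from_quat([x,y,z,w]).as_matrix();cur=np.arctan2(Rm[1,0],Rm[0,0])
    print("t%.2f"%s["time"],"pos",s["eef_pos"].round(4),"ang %.3f"%cur,"tilt",Rm[:2,2].round(4),"F",s["wrist_force"].round(1),"open %.3f"%s["opening"],"j",s["joint_positions"].round(2))
    if p is not None:
        d=Rm.T@(np.array(p)-s["eef_pos"]); print("shift",d.round(4),"yaw %.3f (alt %.3f)"%(cur-ang,(cur-ang+2*np.pi) if cur<ang else cur-ang-2*np.pi),"rows %.1f"%max(np.linalg.norm(d)/.0625,abs(cur-ang)/.187))
E
python3 -c "
from h import *
go([.631,.163,.2],.5)"
```

```text
t0.10 pos [0.1882 0.6216 0.2304] ang 1.277 tilt [-0.0003 -0.0016] F [-0.1 -0.6  0.7] open 1.000 j [-1.32  0.47 -0.01  1.6   0.01  1.07 -0.06]
shift [-0.3106  0.5567  0.031 ] yaw 0.777 (alt -5.506) rows 10.2
```

Emit:
step_arm(moves=[100,-0.03,0.053,0.003,0.074,100,-0.06,0.106,0.006,0.148,100,-0.09,0.16,0.009,0.222,100,-0.12,0.213,0.012,0.296,100,-0.15,0.266,0.015,0.37], squeeze=40)

```text
time: 0.72
eef_pos: [0.4004, 0.3998, 0.216]
ee_rot: [0.0, 0.899, 0.437, -0.0]
wrist_force: [0.2, 1.0, -0.1]
opening: 0.999
```

```bash
python3 -c "
from h import *
go([.631,.163,.2],.5)"
```

```text
t0.72 pos [0.4004 0.3998 0.216 ] ang 0.905 tilt [-0.0001 -0.0002] F [ 0.2  1.  -0.1] open 0.999 j [-0.96  0.34  0.15  1.84 -0.06  0.97  0.12]
shift [-0.0437  0.3276  0.016 ] yaw 0.405 (alt -5.879) rows 5.3
```

Emit:
step_arm(moves=[100,-0.008,0.062,0.003,0.08,100,-0.016,0.122,0.006,0.16,100,-0.025,0.184,0.009,0.24,100,-0.033,0.246,0.012,0.32,100,-0.041,0.305,0.016,0.405])

```text
time: 1.35
eef_pos: [0.6155, 0.1797, 0.2]
ee_rot: [-0.0, 0.969, 0.247, -0.0]
wrist_force: [0.3, 0.9, -0.5]
opening: 1.003
```

Run:
```python
from loc import *
go([.631,.163,.2],.5)
m=ctrl.camera_model("wrist");I,D=ctrl.camera("wrist");cv2.imwrite("pics/w1.png",I);np.savez("w1.npz",I=I,D=D)
print(np.round(m["cam_to_world"],3).tolist())
p=rimpts("w",I,D,m)
print(len(p)); k=np.hypot(p[:,0]-.631,p[:,1]-.163)<.13
print(fit(p[k,:2],[.631,.163],2.07), np.percentile(p[k,2],[5,50,95]))
```

```text
t1.35 pos [0.6155 0.1797 0.2   ] ang 0.499 tilt [-0.0002  0.    ] F [ 0.3  0.9 -0.5] open 1.003 j [-0.57  0.49  0.33  1.67 -0.18  1.01  0.31]
shift [0.0056 0.0221 0.    ] yaw -0.001 (alt 6.282) rows 0.4
[[0.878, -0.455, -0.151, 0.576], [0.479, 0.833, 0.277, 0.251], [-0.0, -0.315, 0.949, 0.343], [0.0, 0.0, 0.0, 1.0]]
9267
(array([0.62903905, 0.16539968, 2.06789043]), np.float64(1.327251848707393)) [0.05313396 0.05941496 0.06077607]
```

View pics/w1.png

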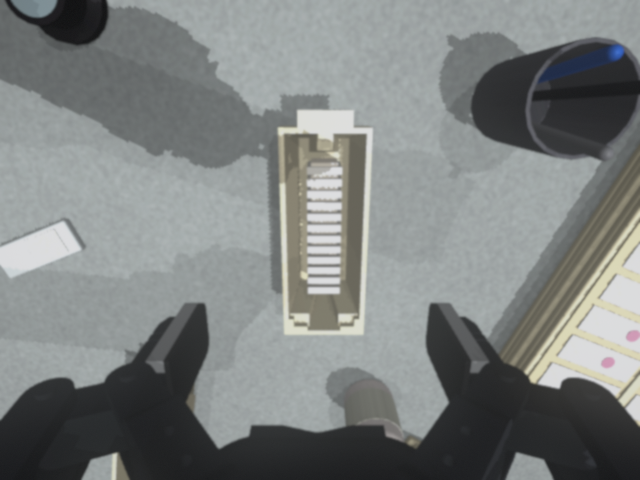

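The tote is seen whole: rim corners (278,128), (372,128), (364,334) and (285,334), with the lip at the top.

Run:
```python
from h import *
m=ctrl.camera_model("wrist")
p=atz(m,[[278,128],[372,128],[364,334],[285,334]],.06);print(p.round(4))
print("c",p.mean(0),"ang",np.arctan2(*(p[0]+p[1]-p[2]-p[3])[[1,0]]),[np.linalg.norm(p[i]-p[i-1]).round(4) for i in range(4)])
go([.6295,.164,.12],.497)
```

```text
[[0.5662 0.2135 0.06  ]
 [0.6256 0.245  0.06  ]
 [0.7069 0.0938 0.06  ]
 [0.6468 0.0621 0.06  ]]
c [0.63639426 0.15361181 0.06      ] ang 2.061950002270123 [np.float64(0.1716), np.float64(0.0672), np.float64(0.1716), np.float64(0.068)]
t1.40 pos [0.6207 0.1701 0.1997] ang 0.486 tilt [ 0.0043 -0.0063] F [ 4.5 -6.8  0.4] open 0.997 j [-0.57  0.5   0.33  1.67 -0.18  1.01  0.31]
shift [0.0048 0.0089 0.0798] yaw -0.011 (alt 6.273) rows 1.3
```

The arm was still swinging when I read the model, so I'll correct from the commanded pose, settle and look again from lower.

Emit:
step_arm(moves=[100,0.003,0.011,0.02,0.003,100,0.0055,0.0223,0.04,0.005,100,0.0055,0.0223,0.05,0.005,100,0.0055,0.0223,0.05,0.005,100,0.0055,0.0223,0.05,0.005])

```text
time: 2.02
eef_pos: [0.6299, 0.1655, 0.1508]
ee_rot: [-0.0, 0.969, 0.247, 0.0]
wrist_force: [0.3, -0.3, -0.4]
opening: 1.0
```

```bash
cat > look.py <<'E'
from loc import *
import sys
n=sys.argv[1]; x0,y0,a0=map(float,sys.argv[2:5]); zr=float(sys.argv[5]) if len(sys.argv)>5 else .06
go()
m=ctrl.camera_model("wrist");I,D=ctrl.camera("wrist");cv2.imwrite(f"pics/{n}.png",I);np.savez(f"{n}.npz",I=I,D=D)
p=rimpts("w",I,D,m,zr-.004,zr+.004);k=np.hypot(p[:,0]-x0,p[:,1]-y0)<.13;p=p[k]
x,c=fit(p[:,:2],[x0,y0],a0);print("fit",x.round(4),c.round(2),len(p),"z",np.percentile(p[:,2],[5,50,95]).round(4))
q=sdf(p,np.r_[x[:2],0],0,0,0) if 0 else (p[:,:2]-x[:2])@np.array([[np.cos(x[2]),-np.sin(x[2])],[np.sin(x[2]),np.cos(x[2])]])
print("extents x",np.percentile(q[:,0],[1,99]).round(4),"y",np.percentile(q[:,1],[1,99]).round(4))
kk=np.abs(q[:,1])>.0285; print("sides y", np.median(q[q[:,1]>.027,1]).round(4),np.median(q[q[:,1]<-.027,1]).round(4),"zslope",np.linalg.lstsq(np.c_[q,np.ones(len(q))],p[:,2],rcond=None)[0].round(4))
E
python3 look.py w2 .631 .163 2.067
```

```text
t2.02 pos [0.6299 0.1655 0.1508] ang 0.498 tilt [0.0006 0.0006] F [ 0.3 -0.3 -0.4] open 1.000 j [-0.53  0.56  0.31  1.68 -0.21  0.93  0.36]
fit [0.6295 0.1649 2.0685] 0.2 7219 z [0.0575 0.0597 0.0609]
extents x [-0.0856  0.0963] y [-0.0338  0.0338]
sides y 0.0314 -0.0314 zslope [0.0032 0.0003 0.0595]
```

Emit:
step_arm(moves=[100,0,0.0005,0.035,0,100,0,0.0005,0.075,0,100,0,0.0005,0.105,0,100,0,0.0005,0.12,0,100,0,0.0005,0.12,0])

```text
time: 2.7
eef_pos: [0.6299, 0.1641, 0.03]
ee_rot: [0.0, 0.969, 0.246, -0.0]
wrist_force: [0.3, 0.5, -0.5]
opening: 0.998
```

Emit:
step_arm(moves=[60,0,0,0,0,60,0,0,0,0,60,0,0,0,0,60,0,0,0,0], squeeze=40)

```text
time: 3.2
eef_pos: [0.6314, 0.1643, 0.0321]
ee_rot: [-0.0, 0.969, 0.246, 0.001]
wrist_force: [-0.9, 0.6, 6.2]
opening: 0.786
```

```bash
python3 -c "
from h import *
go([.6295,.165,.2],.498)"
```

```text
t3.20 pos [0.6314 0.1643 0.0321] ang 0.497 tilt [0.0028 0.0011] F [-0.9  0.6  6.2] open 0.786 j [-0.5   0.72  0.27  1.73 -0.26  0.73  0.4 ]
shift [-0.0009 -0.0015 -0.1679] yaw -0.001 (alt 6.282) rows 2.7
```

Emit:
step_arm(moves=[60,0,0,-0.005,0,60,0,0,-0.02,0,60,0,0,-0.04,0,60,0,0,-0.055,0,60,0,0,-0.06,0])

```text
time: 3.82
eef_pos: [0.6311, 0.1642, 0.0923]
ee_rot: [-0.0, 0.969, 0.246, 0.001]
wrist_force: [0.4, 1.3, -3.9]
opening: 0.788
```

Run:
```python
from h import *
go([.596,-.136,.19],-2.84)
for n in("side",):
    I,D=ctrl.camera(n);cv2.imwrite("pics/s1.png",cv2.resize(I[100:340,220:540],None,fx=2,fy=2))
```

```text
t3.83 pos [0.6311 0.1642 0.0923] ang 0.497 tilt [0.0027 0.0009] F [ 0.4  1.3 -3.9] open 0.788 j [-0.52  0.64  0.29  1.71 -0.24  0.82  0.38]
shift [-0.1737  0.2472 -0.0981] yaw 3.337 (alt -2.946) rows 17.8
```

View pics/s1.png

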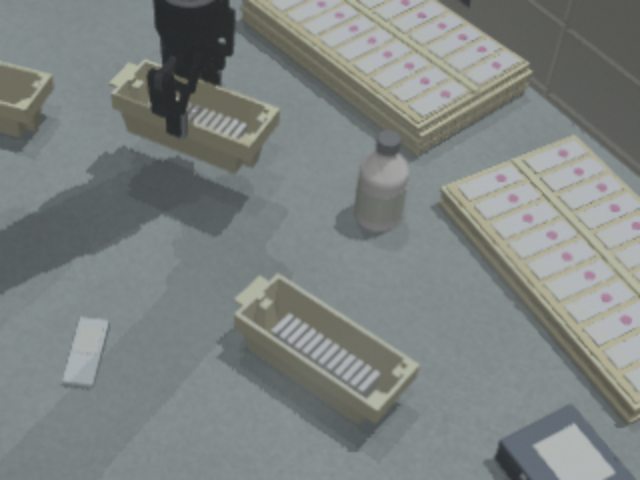

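The tote is lifted level at (190,110). The other full tote stands clear at (325,345). Now I'll lift higher and start the turn.

Emit:
step_arm(moves=[60,0,0,-0.015,0.05,60,0,0,-0.045,0.2,60,0,0,-0.075,0.36,60,0,0,-0.095,0.52,60,0,0,-0.1,0.68])

```text
time: 4.5
eef_pos: [0.6306, 0.1641, 0.1916]
ee_rot: [-0.001, 0.996, -0.094, 0.001]
wrist_force: [-0.2, -0.1, -4.5]
opening: 0.788
```

Run:
```python
from h import *
go([.596,-.136,.19],-2.84)
```

```text
t4.50 pos [0.6306 0.1641 0.1916] ang -0.188 tilt [0.0017 0.0009] F [-0.2 -0.1 -4.5] open 0.788 j [-0.66  0.54  0.5   1.66 -0.3   1.01 -0.25]
shift [0.0222 0.3013 0.0013] yaw 2.652 (alt -3.632) rows 14.2
```

Emit:
step_arm(moves=[60,0.001,0.012,0,0.1,60,0.003,0.038,0,0.26,60,0.006,0.07,0,0.42,60,0.008,0.1,0,0.58,60,0.0095,0.114,0,0.74])

```text
time: 5.12
eef_pos: [0.618, 0.0477, 0.19]
ee_rot: [0.001, 0.894, -0.449, -0.0]
wrist_force: [-0.6, 0.2, -3.5]
opening: 0.787
```

Emit:
step_arm(moves=[60,0,0,0,0.16,60,0,0,0,0.32,60,0,0,0,0.48,60,0,0,0,0.62,60,0,0,0,0.67])

```text
time: 5.75
eef_pos: [0.6182, 0.0505, 0.1897]
ee_rot: [-0.001, -0.699, 0.716, 0.0]
wrist_force: [0.1, -0.3, -3.6]
opening: 0.79
```

Emit:
step_arm(moves=[60,0,0,0,0,60,0,0,0,0,60,0,0,0,0])

```text
time: 6.12
eef_pos: [0.6187, 0.0501, 0.1903]
ee_rot: [0.0, -0.699, 0.715, 0.0]
wrist_force: [-0.6, -0.5, -3.4]
opening: 0.786
```

```bash
python3 look.py w3 .594 -.135 1.868; python3 -c "
from h import *
go([.5941,-.1349,.19],-2.846)"
```

```text
t6.12 pos [0.6187 0.0501 0.1903] ang -1.593 tilt [-0.0001  0.0002] F [-0.6 -0.5 -3.4] open 0.786 j [-0.75  0.58  0.86  1.76 -0.51  1.04 -1.3 ]
fit [ 0.5954 -0.137   1.8709] 0.04 4070 z [0.0567 0.0596 0.0608]
extents x [-0.055   0.0985] y [-0.0339  0.0344]
sides y 0.031 -0.0321 zslope [ 0.0034 -0.0043  0.0592]
t6.17 pos [0.6187 0.0501 0.1903] ang -1.593 tilt [0.     0.0002] F [ 0.6 -0.6 -3. ] open 0.786 j [-0.75  0.58  0.86  1.76 -0.51  1.04 -1.3 ]
shift [0.1855 0.0206 0.0003] yaw 1.253 (alt -5.030) rows 6.7
```

View pics/w3.png

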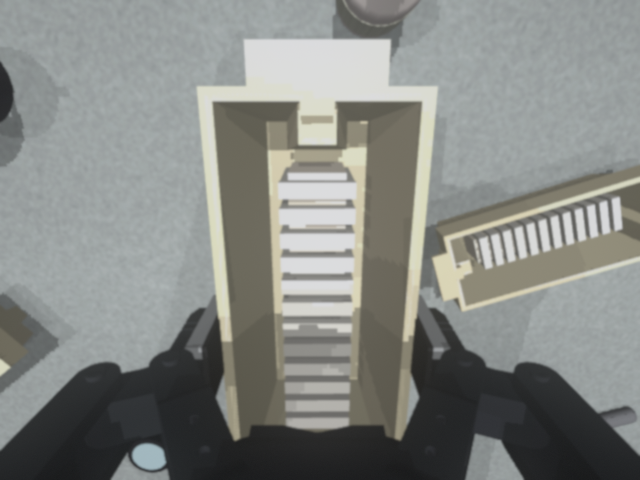

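The held tote (lip at (318,65)) is level in the jaws, and the full tote C is visible at right with its lip at (450,275). I'll fit the held tote in the same picture.

Run:
```python
from loc import *
f=np.load("w3.npz");m=ctrl.camera_model("wrist");P=cloud(m,f["D"])
x0=np.array([.6187,.0501])
for lo,hi in((.19,.235),):
    k=(P[...,2]>lo)&(P[...,2]<hi)&(np.mgrid[:480,:640][0]<300)
    p=P[k];print(len(p),np.percentile(p[:,2],[2,25,50,75,98]).round(4))
    zt=np.percentile(p[:,2],80);p=p[np.abs(p[:,2]-zt)<.005]
    x,c=fit(p[:,:2],x0,-.02);print(x.round(4),c,len(p),zt)
    q=(p[:,:2]-x[:2])@np.array([[np.cos(x[2]),-np.sin(x[2])],[np.sin(x[2]),np.cos(x[2])]])
    print(np.percentile(q,[.5,99.5],axis=0).round(4),np.linalg.lstsq(np.c_[q,np.ones(len(q))],p[:,2],rcond=None)[0].round(4))
```

```text
39157 [0.1908 0.1986 0.2121 0.2179 0.2191]
[ 0.617   0.0508 -0.0235] 0.06919972984044048 18546 0.21810763961712196
[[ 0.0202 -0.0338]
 [ 0.0988  0.0337]] [0.0155 0.0021 0.2165]
```

Emit:
step_arm(moves=[60,0.012,0.001,0,0.1,60,0.037,0.004,0,0.25,60,0.065,0.007,0,0.4,60,0.093,0.01,0,0.55,60,0.12,0.0125,0,0.7])

```text
time: 6.8
eef_pos: [0.6034, -0.0704, 0.1904]
ee_rot: [0.0, -0.41, 0.912, 0.0]
wrist_force: [0.6, 0.3, -4.1]
opening: 0.785
```

```bash
python3 -c "
from h import *
go([.595,-.1383,.14],-2.840)"
```

```text
t6.80 pos [ 0.6034 -0.0704  0.1904] ang -2.298 tilt [0.0003 0.0003] F [ 0.6  0.3 -4.1] open 0.785 j [-0.67  0.64  1.04  1.8  -0.62  1.08 -1.7 ]
shift [ 0.0564 -0.0388  0.0504] yaw 0.542 (alt -5.741) rows 2.9
```

Emit:
step_arm(moves=[60,0.02,-0.013,0.005,0.15,60,0.037,-0.025,0.015,0.3,60,0.05,-0.034,0.03,0.44,60,0.0564,-0.0388,0.045,0.525,60,0.0564,-0.0388,0.05,0.542])

```text
time: 7.42
eef_pos: [0.5948, -0.138, 0.1395]
ee_rot: [-0.001, -0.152, 0.988, 0.0]
wrist_force: [0.2, 0.4, -4.0]
opening: 0.791
```

Emit:
step_arm(moves=[60,0,0,0,0,60,0,0,0,0,60,0,0,0,0])

```text
time: 7.8
eef_pos: [0.5958, -0.1372, 0.1409]
ee_rot: [0.001, -0.153, 0.988, 0.0]
wrist_force: [0.5, -0.1, -3.7]
opening: 0.789
```

```bash
cat > held.py <<'E'
from loc import *
import sys
x0,y0,a0,zt=map(float,sys.argv[1:5])
# upper tote rim at zt seen by fixed cams; lower at .06
for n in("scene","side"):
    m=ctrl.camera_model(n);I,D=ctrl.camera(n);np.savez(n+"1.npz",I=I,D=D);cv2.imwrite(f"pics/{n}_{int(ctrl.observe()['time']*100)}.png",I)
    for z in(zt,.06):
        p=rimpts(n,I,D,m,z-.007,z+.006);p=p[np.hypot(p[:,0]-x0,p[:,1]-y0)<.14]
        if len(p)<50: print(n,z,len(p));continue
        x,c=fit(p[:,:2],[x0,y0],a0);q=(p[:,:2]-x[:2])@np.array([[np.cos(x[2]),-np.sin(x[2])],[np.sin(x[2]),np.cos(x[2])]])
        print(n,z,x.round(4),c.round(3),len(p),np.percentile(q,[1,99],axis=0).round(3).tolist(),"z",np.percentile(p[:,2],[5,50,95]).round(4))
E
python3 -c "
from h import *
go([.595,-.1383,.14],-2.840)"; python3 held.py .595 -.136 1.87 .167
```

```text
t7.80 pos [ 0.5958 -0.1372  0.1409] ang -2.834 tilt [0.0011 0.0003] F [ 0.5 -0.1 -3.7] open 0.789 j [-0.57  0.76  1.09  1.82 -0.78  1.06 -2.  ]
shift [ 0.0012 -0.0008  0.0009] yaw 0.006 (alt -6.277) rows 0.0
scene 0.167 [ 0.5966 -0.1335  5.0166] 1.862 518 [[-0.086, -0.039], [0.099, 0.046]] z [0.1608 0.166  0.17  ]
scene 0.06 [ 0.5954 -0.133   1.8835] 0.771 417 [[-0.087, -0.036], [0.097, 0.037]] z [0.0536 0.0575 0.0609]
side 0.167 [ 0.5968 -0.1407  5.0329] 1.806 1234 [[-0.087, -0.045], [0.095, 0.037]] z [0.1609 0.1677 0.1711]
side 0.06 [ 0.597  -0.1392  1.8684] 1.306 740 [[-0.086, -0.034], [0.097, 0.035]] z [0.0537 0.0598 0.0628]
```

Fixed cameras put the upper tote within about 1 mm and 0.01 rad of the lower. I'll lower it gently.

Emit:
step_arm(moves=[60,0,0,0.01,0.003,60,0,0,0.022,0.003,60,0,0,0.032,0.003,60,0,0,0.038,0.003,60,0,0,0.04,0.003])

```text
time: 8.52
eef_pos: [0.5952, -0.1376, 0.0997]
ee_rot: [-0.0, -0.151, 0.989, 0.0]
wrist_force: [-0.0, 0.6, -4.6]
opening: 0.786
```

Emit:
step_arm(moves=[60,0,0,0.002,0,60,0,0,0.004,0,60,0,0,0.006,0,60,0,0,0.008,0,60,0,0,0.009,0])

```text
time: 9.15
eef_pos: [0.5954, -0.1375, 0.0912]
ee_rot: [-0.0, -0.151, 0.989, 0.0]
wrist_force: [-0.5, -0.2, -3.6]
opening: 0.792
```

```bash
python3 -c "
from h import *
go([.595,-.1383,.087],-2.840)"
```

```text
t9.15 pos [ 0.5954 -0.1375  0.0912] ang -2.838 tilt [-0.  0.] F [-0.5 -0.2 -3.6] open 0.792 j [-0.53  0.82  1.03  1.85 -0.85  0.99 -1.96]
shift [ 0.0006 -0.0006  0.0042] yaw 0.002 (alt -6.281) rows 0.1
```

Emit:
step_arm(moves=[60,0,0,0.001,0,60,0,0,0.002,0,60,0,0,0.003,0,60,0,0,0.004,0,60,0,0,0.004,0])

```text
time: 9.78
eef_pos: [0.5954, -0.1375, 0.0872]
ee_rot: [-0.0, -0.151, 0.989, 0.0]
wrist_force: [-0.2, -0.4, -3.7]
opening: 0.787
```

Emit:
step_arm(moves=[60,0,0,0.0005,0,60,0,0,0.001,0,60,0,0,0.0015,0,60,0,0,0.0015,0])

```text
time: 10.28
eef_pos: [0.5954, -0.1375, 0.0861]
ee_rot: [0.0, -0.151, 0.988, 0.0]
wrist_force: [-1.7, 0.3, 1.0]
opening: 0.788
```

Emit:
step_arm(moves=[60,0,0,0.0005,0,60,0,0,0.0008,0,60,0,0,0.0008,0])

```text
time: 10.65
eef_pos: [0.5954, -0.1375, 0.0861]
ee_rot: [0.0, -0.151, 0.989, 0.0]
wrist_force: [-3.5, 2.8, 8.4]
opening: 0.783
```

```bash
python3 held.py .595 -.136 1.87 .114; python3 -c "
from h import *
go()"
```

```text
scene 0.114 [ 0.5962 -0.1339  5.0167] 2.274 429 [[-0.087, -0.042], [0.099, 0.046]] z [0.1076 0.1116 0.1163]
scene 0.06 [ 0.5921 -0.1395  1.8712] 3.156 416 [[-0.079, -0.041], [0.102, 0.028]] z [0.054  0.0584 0.0644]
side 0.114 [ 0.597  -0.1405  5.023 ] 1.787 1064 [[-0.087, -0.045], [0.096, 0.037]] z [0.1078 0.1137 0.117 ]
side 0.06 [ 0.5992 -0.1378  1.8769] 2.619 689 [[-0.087, -0.026], [0.092, 0.037]] z [0.0541 0.0599 0.0641]
t10.75 pos [ 0.5954 -0.1375  0.086 ] ang -2.838 tilt [0.0003 0.0009] F [-3.7  2.6  8.4] open 0.789 j [-0.53  0.83  1.02  1.85 -0.86  0.98 -1.96]
```

Seated at the expected height (rim about 0.114), so I'll release.

Emit:
step_arm(moves=[82,0,0,0,0,90,0,0,0,0,100,0,0,0,0,100,0,0,0,0,100,0,0,0,0])

```text
time: 11.38
eef_pos: [0.5954, -0.1376, 0.0849]
ee_rot: [0.0, -0.151, 0.989, -0.0]
wrist_force: [0.1, 0.7, 0.0]
opening: 1.001
```

Emit:
step_arm(moves=[100,0,0,-0.01,0,100,0,0,-0.03,0,100,0,0,-0.055,0,100,0,0,-0.07,0,100,0,0,-0.075,0])

```text
time: 12.0
eef_pos: [0.596, -0.1375, 0.1616]
ee_rot: [0.001, -0.151, 0.988, -0.0]
wrist_force: [0.0, 0.0, -0.1]
opening: 1.002
```

Emit:
step_arm(moves=[100,0,0,0,0,100,0,0,0,0])

```text
time: 12.25
eef_pos: [0.595, -0.1372, 0.1593]
ee_rot: [-0.001, -0.151, 0.988, 0.0]
wrist_force: [-0.2, -0.2, -0.6]
opening: 1.0
```

```bash
python3 look.py w4 .5955 -.1365 5.013 .114;  python3 look.py w4b .5955 -.1365 1.87 .06; python3 held.py .595 -.136 1.87 .114
```

```text
t12.25 pos [ 0.595  -0.1372  0.1593] ang -2.838 tilt [-0.0011  0.0003] F [-0.2 -0.2 -0.6] open 1.000 j [-0.59  0.74  1.12  1.81 -0.76  1.09 -2.02]
fit [ 0.5955 -0.1375  5.0157] 0.2 10970 z [0.1113 0.1138 0.1149]
extents x [-0.0855  0.0965] y [-0.0338  0.0338]
sides y 0.0313 -0.0313 zslope [ 0.0032 -0.0003  0.1135]
t12.30 pos [ 0.595  -0.1373  0.1593] ang -2.838 tilt [-0.0012  0.0002] F [-0.2 -0.8  0. ] open 0.999 j [-0.59  0.74  1.12  1.81 -0.76  1.09 -2.02]
fit [ 0.5871 -0.1089  5.0108] 10.64 4116 z [0.0561 0.0569 0.063 ]
extents x [-0.0335  0.1036] y [-0.0234  0.0228]
sides y nan nan zslope [-0.0034  0.0007  0.0581]
scene 0.114 [ 0.596  -0.1343  5.0148] 0.607 431 [[-0.086, -0.037], [0.097, 0.035]] z [0.1077 0.1115 0.1149]
scene 0.06 [ 0.5925 -0.1392  1.8679] 3.034 417 [[-0.08, -0.04], [0.102, 0.03]] z [0.0539 0.0583 0.0644]
side 0.114 [ 0.5979 -0.1393  5.0059] 0.77 1052 [[-0.086, -0.035], [0.097, 0.035]] z [0.1079 0.1139 0.1168]
side 0.06 [ 0.5991 -0.1376  1.8766] 2.574 689 [[-0.087, -0.025], [0.094, 0.037]] z [0.054  0.0598 0.064 ]
  return _methods._mean(a, axis=axis, dtype=dtype,
  ret = ret.dtype.type(ret / rcount)
```

View pics/w4.png

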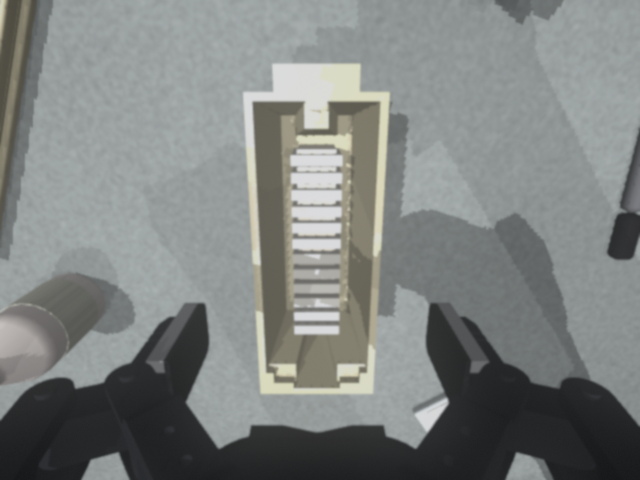

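Stack seated: rim at 0.1137, level like a tote on the bench, aligned within about 1 mm. In w4 its lip is at the far end (318,78). Next is the empty tote at (0.507, -0.408).

Emit:
step_arm(moves=[100,0.01,-0.014,-0.02,-0.15,100,0.035,-0.049,-0.03,-0.33,100,0.065,-0.091,-0.03,-0.51,100,0.095,-0.133,-0.03,-0.69,100,0.12,-0.168,-0.02,-0.87])

```text
time: 13.08
eef_pos: [0.5304, -0.3361, 0.1805]
ee_rot: [0.0, -0.556, 0.831, -0.001]
wrist_force: [0.7, 1.1, -0.2]
opening: 1.0
```

```bash
python3 -c "
from h import *
go([.5072,-.4075,.17],-.30)"
```

```text
t13.07 pos [ 0.5304 -0.3361  0.1805] ang -1.963 tilt [ 0.0013 -0.0011] F [ 0.7  1.1 -0.2] open 1.000 j [-0.12  0.63  0.91  1.75 -0.56  1.05 -0.98]
shift [ 0.0748 -0.0058  0.0106] yaw -1.663 (alt 4.620) rows 8.9
```

Emit:
step_arm(moves=[100,0.03,-0.002,0,-0.18,100,0.055,-0.004,0,-0.36,100,0.07,-0.005,0,-0.54,100,0.0748,-0.0058,0.005,-0.72,100,0.0748,-0.0058,0.0106,-0.9])

```text
time: 13.7
eef_pos: [0.5068, -0.4058, 0.169]
ee_rot: [0.0, 0.862, -0.507, -0.0]
wrist_force: [-0.1, 0.1, 0.8]
opening: 0.996
```

Emit:
step_arm(moves=[100,0,0,0,-0.18,100,0,0,0,-0.36,100,0,0,0,-0.54,100,0,0,0,-0.7,100,0,0,0,-0.76])

```text
time: 14.32
eef_pos: [0.5072, -0.4051, 0.1691]
ee_rot: [-0.0, 0.988, -0.152, -0.0]
wrist_force: [-0.2, 0.3, -0.3]
opening: 0.998
```

Emit:
step_arm(moves=[100,0,0,0,0,100,0,0,0,0,100,0,0,0,0])

```text
time: 14.7
eef_pos: [0.5075, -0.4049, 0.1693]
ee_rot: [0.0, 0.988, -0.154, -0.0]
wrist_force: [0.4, -0.2, -0.0]
opening: 1.001
```

```bash
python3 look.py w5 .5072 -.4075 1.27
```

```text
t14.70 pos [ 0.5075 -0.4049  0.1693] ang -0.309 tilt [-0.0003 -0.    ] F [ 0.4 -0.2 -0. ] open 1.001 j [ 0.28  0.56  0.49  1.68 -0.3   0.97  0.56]
fit [ 0.5073 -0.4085  1.2712] 0.19 6213 z [0.0573 0.0598 0.061 ]
extents x [-0.0863  0.0961] y [-0.0338  0.0338]
sides y 0.0314 -0.0314 zslope [0.003  0.0007 0.0596]
```

Emit:
step_arm(moves=[100,0.0009,0.0035,0.03,-0.009,100,0.0009,0.0035,0.075,-0.009,100,0.0009,0.0035,0.11,-0.009,100,0.0009,0.0035,0.128,-0.009,100,0.0009,0.0035,0.133,-0.009])

```text
time: 15.38
eef_pos: [0.5071, -0.4084, 0.0357]
ee_rot: [-0.0, 0.989, -0.149, -0.001]
wrist_force: [-0.4, -0.7, -0.2]
opening: 1.002
```

Emit:
step_arm(moves=[60,0,0,0,0,60,0,0,0,0,60,0,0,0,0,60,0,0,0,0,60,0,0,0,0], squeeze=35)

```text
time: 16.0
eef_pos: [0.508, -0.409, 0.0377]
ee_rot: [0.0, 0.989, -0.149, 0.001]
wrist_force: [-0.8, 0.7, 6.8]
opening: 0.785
```

Emit:
step_arm(moves=[60,0,0,-0.01,0,60,0,0,-0.04,0,60,0,0,-0.08,0,60,0,0,-0.12,0,60,0,0,-0.15,0])

```text
time: 16.62
eef_pos: [0.5073, -0.4086, 0.1884]
ee_rot: [0.0, 0.989, -0.149, 0.001]
wrist_force: [0.6, 0.1, -2.0]
opening: 0.788
```

Emit:
step_arm(moves=[60,0,0,-0.02,0,60,0,0,-0.03,0,60,0,0,-0.03,0])

```text
time: 17.0
eef_pos: [0.5073, -0.4084, 0.2163]
ee_rot: [-0.0, 0.989, -0.149, 0.0]
wrist_force: [-0.7, 0.1, -1.3]
opening: 0.789
```

```bash
python3 -c "
from h import *
go([.49,.17,.215],.646)
m=ctrl.camera_model('wrist');I,D=ctrl.camera('wrist');cv2.imwrite('pics/w6.png',I);np.savez('w6.npz',I=I,D=D)
"
```

```text
t17.00 pos [ 0.5073 -0.4084  0.2163] ang -0.299 tilt [0.     0.0002] F [-0.7  0.1 -1.3] open 0.789 j [ 0.26  0.51  0.51  1.64 -0.28  1.06  0.55]
shift [-0.1869 -0.5476  0.0014] yaw -0.945 (alt 5.338) rows 9.3
```

View pics/w6.png

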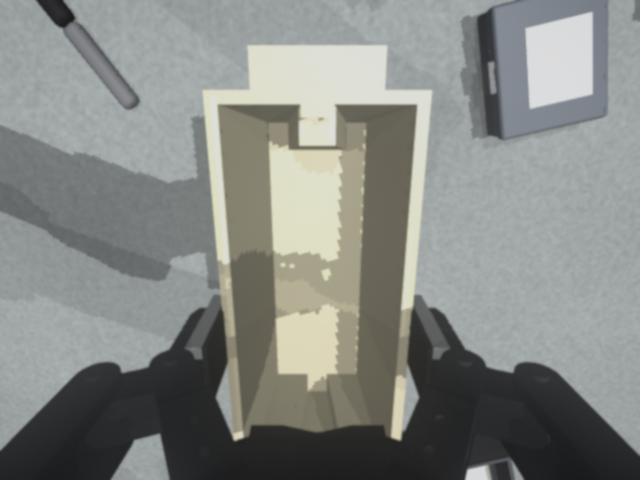

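The empty tote is held with its lip at (318,65). I'm carrying it towards the other empty, to a viewpoint beside it.

Emit:
step_arm(moves=[60,-0.007,-0.022,0,-0.03,60,-0.021,-0.065,0,-0.09,60,-0.037,-0.114,0,-0.16,60,-0.054,-0.166,0,-0.23,60,-0.071,-0.217,0,-0.3])

```text
time: 17.68
eef_pos: [0.5025, -0.1767, 0.2155]
ee_rot: [-0.001, 1.0, 0.003, -0.001]
wrist_force: [1.3, 1.2, -1.5]
opening: 0.785
```

```bash
python3 -c "
from h import *
go([.47,.1,.215],.3);go([.3586,.325,.215],.646)
"
```

```text
t17.68 pos [ 0.5025 -0.1767  0.2155] ang 0.006 tilt [-0.0015  0.0011] F [ 1.3  1.2 -1.5] open 0.785 j [-0.06  0.3   0.41  1.93 -0.14  0.95  0.42]
shift [-0.0309 -0.2769  0.0009] yaw -0.294 (alt 5.989) rows 4.5
t17.68 pos [ 0.5025 -0.1767  0.2155] ang 0.006 tilt [-0.0015  0.0011] F [ 1.3  1.2 -1.5] open 0.785 j [-0.06  0.3   0.41  1.93 -0.14  0.95  0.42]
shift [-0.141  -0.5025  0.0013] yaw -0.640 (alt 5.643) rows 8.4
```

Emit:
step_arm(moves=[60,-0.004,-0.055,0,-0.06,60,-0.01,-0.11,0,-0.12,60,-0.017,-0.165,0,-0.18,60,-0.024,-0.22,0,-0.24,60,-0.031,-0.272,0,-0.294])

```text
time: 18.3
eef_pos: [0.4702, 0.0945, 0.2158]
ee_rot: [-0.0, 0.989, 0.149, -0.001]
wrist_force: [1.6, -0.4, -1.7]
opening: 0.785
```

```bash
python3 -c "
from h import *
go([.3586,.325,.215],.646)
"
```

```text
t18.30 pos [0.4702 0.0945 0.2158] ang 0.300 tilt [-0.0013  0.    ] F [ 1.6 -0.4 -1.7] open 0.785 j [-0.45  0.2   0.21  2.03 -0.05  0.92  0.08]
shift [-0.0386 -0.2531  0.0009] yaw -0.346 (alt 5.937) rows 4.1
```

Emit:
step_arm(moves=[60,-0.008,-0.053,0,-0.07,60,-0.017,-0.108,0,-0.15,60,-0.026,-0.163,0,-0.23,60,-0.033,-0.215,0,-0.3,60,-0.0386,-0.253,0.0009,-0.346])

```text
time: 18.92
eef_pos: [0.3586, 0.3248, 0.2149]
ee_rot: [0.0, 0.948, 0.318, -0.001]
wrist_force: [0.2, 0.1, -1.2]
opening: 0.786
```

Emit:
step_arm(moves=[60,0,0,0,0,60,0,0,0,0,60,0,0,0,0,60,0,0,0,0])

```text
time: 19.42
eef_pos: [0.3621, 0.3217, 0.2155]
ee_rot: [0.0, 0.949, 0.314, -0.0]
wrist_force: [0.3, 0.6, -1.5]
opening: 0.786
```

```bash
python3 look.py w7 .4663 .4063 2.217
python3 - <<'E'
from loc import *
f=np.load("w7.npz");m=ctrl.camera_model("wrist");P=cloud(m,f["D"])
k=(P[...,2]>.20)&(P[...,2]<.26)&(np.mgrid[:480,:640][0]<300)
p=P[k];zt=np.percentile(p[:,2],85);p=p[np.abs(p[:,2]-zt)<.005]
x,c=fit(p[:,:2],[.3586,.325],2.217);q=(p[:,:2]-x[:2])@np.array([[np.cos(x[2]),-np.sin(x[2])],[np.sin(x[2]),np.cos(x[2])]])
print("held",x.round(4),c,len(p),zt,np.percentile(q,[.5,99.5],axis=0).round(4).tolist(),np.linalg.lstsq(np.c_[q,np.ones(len(q))],p[:,2],rcond=None)[0].round(4))
go()
E
```

```text
t19.43 pos [0.3621 0.3217 0.2155] ang 0.639 tilt [ 0.0001 -0.0002] F [ 0.3  0.6 -1.5] open 0.786 j [-0.78  0.21 -0.02  2.01  0.01  0.92 -0.16]
fit [0.4649 0.4063 2.2146] 0.2 5295 z [0.0569 0.0597 0.061 ]
extents x [-0.0856  0.0967] y [-0.0344  0.0339]
sides y 0.0321 -0.0312 zslope [0.0033 0.0029 0.0594]
held [0.3627 0.3206 2.2071] 0.041335780192387525 16862 0.23819668380865558 [[0.018, -0.0339], [0.0987, 0.0338]] [0.0143 0.0009 0.2365]
t19.48 pos [0.3621 0.3219 0.2155] ang 0.639 tilt [ 0.0001 -0.0001] F [-0.5 -0.4 -1.1] open 0.784 j [-0.78  0.21 -0.02  2.01  0.01  0.92 -0.16]
```

View pics/w7.png

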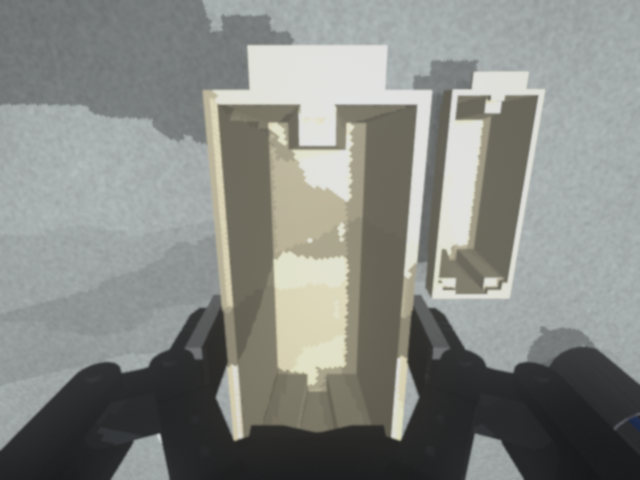

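The lower tote sits at upper right with its lip at (500,80), the same way round as the held one. Moving over it.

Emit:
step_arm(moves=[60,0.015,-0.001,0,-0.001,60,0.05,-0.003,0,-0.003,60,0.09,-0.005,0.005,-0.005,60,0.12,-0.007,0.025,-0.007,60,0.1335,-0.0076,0.05,-0.0075])

```text
time: 20.1
eef_pos: [0.4666, 0.4103, 0.1649]
ee_rot: [-0.0, 0.948, 0.318, 0.001]
wrist_force: [0.8, 0.1, -1.5]
opening: 0.787
```

Emit:
step_arm(moves=[60,0,0,0.02,0,60,0,0,0.025,0,60,0,0,0.025,0,60,0,0,0.025,0])

```text
time: 20.6
eef_pos: [0.4648, 0.409, 0.1416]
ee_rot: [-0.0, 0.948, 0.319, 0.001]
wrist_force: [0.2, -0.1, -2.0]
opening: 0.789
```

```bash
python3 -c "
from h import *
go([.4647,.4075,.105],.6465)"; python3 held.py .465 .4063 2.215 .161
```

```text
t20.60 pos [0.4648 0.409  0.1416] ang 0.648 tilt [0.0015 0.0014] F [ 0.2 -0.1 -2. ] open 0.789 j [-0.77  0.51 -0.    1.76  0.    0.87 -0.13]
shift [-0.001   0.0012  0.0366] yaw 0.002 (alt -6.281) rows 0.6
scene 0.161 [0.4669 0.4105 2.2159] 1.717 976 [[-0.085, -0.045], [0.095, 0.037]] z [0.1548 0.1613 0.1654]
scene 0.06 [0.467  0.4082 2.2164] 1.047 598 [[-0.086, -0.035], [0.097, 0.035]] z [0.0534 0.058  0.0615]
side 0.161 [0.4667 0.4038 2.2163] 1.614 779 [[-0.086, -0.038], [0.099, 0.044]] z [0.1548 0.1616 0.1658]
side 0.06 [0.4682 0.4024 2.2279] 0.938 500 [[-0.086, -0.036], [0.099, 0.036]] z [0.0537 0.0586 0.0624]
```

Emit:
step_arm(moves=[60,-0.0006,0.0016,0.01,0.002,60,-0.0006,0.0016,0.022,0.002,60,-0.0006,0.0016,0.034,0.002,60,-0.0006,0.0016,0.044,0.002,60,-0.0006,0.0016,0.05,0.002])

```text
time: 21.32
eef_pos: [0.4643, 0.4066, 0.0894]
ee_rot: [0.0, 0.948, 0.318, -0.001]
wrist_force: [0.5, -0.3, -1.5]
opening: 0.782
```

Emit:
step_arm(moves=[60,0,0,0.004,0,60,0,0,0.008,0,60,0,0,0.012,0,60,0,0,0.016,0,60,0,0,0.018,0])

```text
time: 21.95
eef_pos: [0.4646, 0.4068, 0.0722]
ee_rot: [0.0, 0.948, 0.318, -0.0]
wrist_force: [0.2, 0.2, -1.0]
opening: 0.787
```

```bash
python3 -c "
from h import *
go([.4647,.4075,.06],.6465)"
```

```text
t21.95 pos [0.4646 0.4068 0.0722] ang 0.646 tilt [-0.0002 -0.0002] F [ 0.2  0.2 -1. ] open 0.787 j [-0.77  0.61 -0.    1.79  0.    0.74 -0.13]
shift [ 0.0006 -0.0005  0.0122] yaw -0.000 (alt 6.283) rows 0.2
```

Going in freely with no contact force.

Emit:
step_arm(moves=[60,0,0,0.002,0,60,0,0,0.004,0,60,0,0,0.006,0,60,0,0,0.008,0,60,0,0,0.0095,0])

```text
time: 22.58
eef_pos: [0.4646, 0.4068, 0.0629]
ee_rot: [0.0, 0.948, 0.318, -0.0]
wrist_force: [0.8, 0.0, -1.8]
opening: 0.788
```

Emit:
step_arm(moves=[60,0,0,0.0008,0,60,0,0,0.0016,0,60,0,0,0.0024,0,60,0,0,0.0028,0,60,0,0,0.0028,0])

```text
time: 23.2
eef_pos: [0.4646, 0.4068, 0.0602]
ee_rot: [0.0, 0.948, 0.318, -0.0]
wrist_force: [-1.3, -0.5, -1.4]
opening: 0.79
```

Emit:
step_arm(moves=[60,0,0,0.0006,0,60,0,0,0.0012,0,60,0,0,0.0015,0,60,0,0,0.0015,0])

```text
time: 23.7
eef_pos: [0.4647, 0.407, 0.0596]
ee_rot: [-0.0, 0.948, 0.318, 0.0]
wrist_force: [-2.9, -1.7, 5.5]
opening: 0.784
```

```bash
python3 held.py .465 .4063 2.215 .082; python3 -c "
from h import *
go()"
```

```text
scene 0.082 [0.4668 0.4082 2.2162] 1.699 755 [[-0.085, -0.044], [0.097, 0.037]] z [0.0756 0.0803 0.0839]
scene 0.06 [0.4692 0.4075 2.2158] 1.36 683 [[-0.084, -0.034], [0.098, 0.034]] z [0.0537 0.0596 0.0652]
side 0.082 [0.4669 0.4024 2.2224] 1.855 618 [[-0.087, -0.038], [0.099, 0.046]] z [0.0756 0.0809 0.0849]
side 0.06 [0.4677 0.3991 2.2243] 1.133 473 [[-0.084, -0.035], [0.088, 0.033]] z [0.0539 0.0597 0.0653]
t23.80 pos [0.4647 0.4069 0.0596] ang 0.646 tilt [0.0003 0.0002] F [-1.5 -1.9  5.7] open 0.784 j [-0.77  0.63 -0.    1.8   0.    0.72 -0.13]
```

Home: contact at TCP 0.060, upper rim about 0.081. Release and check.

Emit:
step_arm(moves=[82,0,0,0,0,90,0,0,0,0,100,0,0,0,0,100,0,0,0,0,100,0,0,0,0])

```text
time: 24.42
eef_pos: [0.4646, 0.4068, 0.0586]
ee_rot: [0.0, 0.948, 0.318, -0.0]
wrist_force: [0.3, -0.4, -0.9]
opening: 0.996
```

Emit:
step_arm(moves=[100,0,0,-0.01,0,100,0,0,-0.035,0,100,0,0,-0.07,0,100,0,0,-0.1,0,100,0,0,-0.11,0])

```text
time: 25.05
eef_pos: [0.4656, 0.4077, 0.1714]
ee_rot: [-0.001, 0.948, 0.318, 0.002]
wrist_force: [0.5, 0.1, -0.4]
opening: 0.996
```

Emit:
step_arm(moves=[100,0,0,0,0,100,0,0,0,0,100,0,0,0,0])

```text
time: 25.42
eef_pos: [0.4641, 0.4063, 0.1673]
ee_rot: [0.001, 0.948, 0.318, -0.001]
wrist_force: [-0.5, 1.1, 0.1]
opening: 0.998
```

```bash
python3 look.py w8 .465 .4065 2.215 .082
python3 - <<'E'
from h import *
I,D=ctrl.camera("side");J,_=ctrl.camera("scene")
cv2.imwrite("pics/end.png",np.vstack([cv2.resize(I[60:480,150:640],None,fx=.7,fy=.7),cv2.resize(J[120:380,150:640],None,fx=.7,fy=.7)]))
E
```

```text
t25.43 pos [0.4641 0.4063 0.1673] ang 0.646 tilt [-0.0017 -0.0016] F [-0.5  1.1  0.1] open 0.998 j [-0.77  0.48 -0.    1.74  0.    0.92 -0.13]
fit [0.4641 0.4071 2.2169] 0.19 7653 z [0.0794 0.0817 0.0829]
extents x [-0.0861  0.0961] y [-0.0338  0.0338]
sides y 0.0314 -0.0314 zslope [0.0032 0.     0.0815]
```

View pics/end.png

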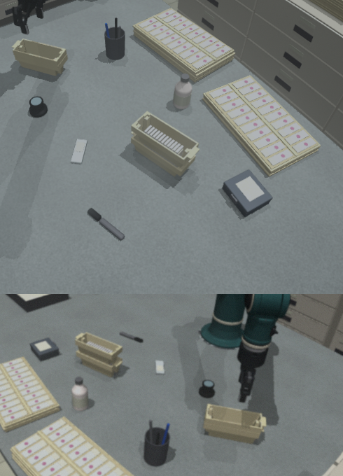

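The picture shows the filled stack at (165,145), the nested pair at (40,57), and the bystanders where they were. The nested rim is level at 0.0817, so I'm handing in.

```bash
python3 -c "
from station import ctrl
print(ctrl.close_job())"
```

```text
the job is handed in; nothing more can be done
None
```

The job is handed in at about 25.5 s on the robot's clock, with both pairs piled as asked. The filled totes were done first.

- **Filled totes:** One stands end for end on the other. After release, the wrist camera put the upper rim at 113.7 mm (114 expected). It was as level as a tote standing on the bench and lined up within about 1 mm.
- **Empty totes:** One is nested in the other, the same way round. Its rim sat at 81.7 mm (82 expected), level, and lined up within about 1–2 mm.
- **Gentleness:** Wrist-force readings at the end of each move stayed under about 10 N. Both totes were lowered in small steps until contact.
- **Bystanders:** They looked unmoved in the final view, but I judged that by eye and did not measure it.

**Checks that disagreed:** The fixed-camera fits of the hidden lower rims were noisy once the upper tote was on, off by up to 3–6 mm. One wrist fit of the lower filled tote also failed because the upper one hid it. For those I relied on fits made before the totes met, on the contact heights, and on the upper-rim fits after release.

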